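Click the batch counter round to its red tooth

TASK

One order of masala is ground: with a closed fingertip, gently flick the teeth of the blue batch-counter wheel, anticlockwise as its yellow arrow shows, until the red tooth has clicked into place at the brass pointer, never running past it, and leave the wheel at rest there. Only flick the wheel; do not pinch, lift or shove the counter, and leave everything else on the ledge where it stands.

Things in the scene. Friction and masses are not known exactly. Their poses are not given: they have to be found in the camera images.
- counter: batch counter, loose on the ledge, 2.3 to 3.2 kg: round grey foot 124 mm across, narrowing to 110 mm at its top, 50 mm high, with a brass pointer post on one side. Origin: centre of its underside, below the wheel axis; z up; x points from the wheel axis to the pointer. The post stands 101 to 111 mm out along x, its top 78 mm above the ledge
- wheel (a joint): wheel angle about its upright axis, rad, growing anticlockwise seen from above; 0 with the red tooth at the pointer. Click places every 0.785 rad (45 degrees); starts in the one 2, 3 or 4 clicks short of 0 (-1.571, -2.356, -3.142). A spring detent: a tooth pushed more than half a click (0.39 rad) snaps on to the next place by itself once the finger lets it. A tooth needs 2 to 4 N
- wheel_center (a point): top centre of the wheel, on its axis, 74 mm above the ledge. Wheel: blue disc, radius 46 mm, with eight flat teeth standing out radially every 45 degrees to 75 mm from the axis; each is 8 mm thick along the rim and spans 54 to 74 mm above the ledge; seven white, one red. Gap between two teeth: 45 mm at 68 mm from the axis; free space below the teeth outside the foot
- red_tip (a point): outer end of the red tooth, at its top edge, 75 mm from the axis
- pointer_tip (a point): the inner end of the brass pointer, 83 mm from the wheel's axis, 78 mm above the ledge
- slab: black granite grinding slab, fixed, 380 mm (its x) by 240 mm by 60 mm high with two low ribs; origin at the centre of its underside
- roller: black granite roller, radius 32 mm, 270 mm long along its y axis, lying on the slab; origin at the middle of its underside
- tumbler: stainless steel tumbler standing near the counter, 66 mm across the rim, 95 mm high; origin at the centre of its underside
- scoop: green plastic scoop lying flat, about 175 mm long along its x axis, 56 mm wide, 30 mm high; origin near the middle of its underside
- jar: lidded white ceramic jar with a blue band, 101 mm across, 128 mm high; origin at the centre of its underside
- shell: brown coconut-shell bowl, 104 mm across, 50 mm high; origin at the centre of its underside

How it is judged (in metres and radians):
At the end, for the whole second after the job is handed in: the wheel rests in the click place with the red tooth at the pointer, within 0.12 rad (7 degrees), having been advanced anticlockwise; the counter stands upright within 20 mm of where it was; roller, tumbler, scoop, jar and shell are within 25 mm of where they were (value of joint wheel between -0.12 and 0.12 rad and velocity of joint wheel between -0.1 and 0.1 rad/s and horizontal distance between red_tip and pointer_tip below 0.015 m and distance of counter from where it was at the start of the episode below 0.02 m and angle between counter's own z axis and vertical below 0.05 rad and distance of each of roller, tumbler, scoop, jar, shell from where it was at the start of the episode below 0.025 m); the robot touches nothing.
It fails at once if the wheel runs past the pointer by more than half a click, or is turned backwards (clockwise) past the place four clicks short (value of joint wheel above 0.45 rad or value of joint wheel below -3.9 rad).
It fails at once if the counter is lifted, carried or shoved more than 20 mm, or tipped (distance of counter from where it was at the start of the episode above 0.02 m or angle between counter's own z axis and vertical above 0.12 rad).
It fails at once if the counter or its wheel is pinched or pressed with more than 25 N (contact force between the fingers and counter above 25 N).
It fails at once if the arm or the gripper's body, not the fingers, presses on the counter with more than 3 N (contact force between the arm and counter above 3 N).
It fails at once if roller, tumbler, scoop, jar or shell is moved more than 25 mm (distance of any of roller, tumbler, scoop, jar, shell from where it was at the start of the episode above 0.025 m).
It also fails if it takes over 64 s, if anything falls off the work surface, if the arm or the gripper's body presses on something with over 40 N, if the wrist force passes 120 N, or if a joint passes its speed limit or range.

ROBOT

A 6-joint arm with a two-finger parallel gripper is mounted at the origin on the work surface. World frame = base frame: x ahead of the robot, y to its left, z up, the work surface at z = 0. Lengths are in m, angles in degrees, forces in N, time in s.
With the tool pointing down it reaches from about 0.4 to 0.825 m from the base axis. Payload 7 kg.
Tool frame: the origin (TCP) lies at the very end of the fingers, on their centre line; the grasp point (between the pads) lies 19 mm behind it; z points along the fingers, y is the line along which they close (so a half turn about z gives the same grasp; the last joint's range is limited). The gripper opens to 88 mm and grips with 3 to 60 N. Pads are 19 mm wide; open, the fingers measure 130 mm over their backs; the gripper's body (78 mm by 193 mm) begins 47 mm behind the grasp point.
Start: joints at [87.095, 20.546, 0.682, 0, -70.136, -16.507], TCP at [0.224, 0.637, 0.227] pointing down, gripper open.
Joint ranges: [-176.03, 176.03], [-82.01, 121.73], [-58.28, 71.71], [-173.87, 95.51], [-174.79, -0.11], [-173.66, 173.66]. Speed limits (degrees/s): [136.94, 136.94, 172.46, 180, 180, 180].

INTERFACE

Orientations are given as [roll, pitch, yaw] about the fixed x, y, z axes, in that order (R = Rz(yaw) Ry(pitch) Rx(roll)).
In Python, from plant import ctrl gives the robot as it stands.
- The arm moves only by the tool carry_out, never from a script. Its argument "deltas" is a list that holds one entry, the list of rows, each a list of 5 numbers: the shift along the tool's x, y, z scaled (see below), then the turn about the tool's z scaled (see below), then the opening, from -1 (shut) to 1 (fully open). A call has 1 to 5 rows; each row is the pose to reach, as a shift and turn from the pose commanded when the call began, along the tool's axes at that moment, turning the shorter way round; what a row does not reach only later rows make up. The controller multiplies each number of a shift by 20 cm and each number of a turn by 2 pi rad. A row lasts 1/10 s, in which the tool goes at most 50 mm and 8.59 degrees, less where a joint would pass 70% of its speed; a pose out of reach is approached as far as the arm can. A call with a number of a shift or a turn outside -1 to 1 is refused whole. A call with a gripper value outside its range is refused whole. The fingers move at their own pace and stop on an object; the grip force is fixed at half the most. Time passes only in rows, so rows that repeat a pose let the fingers close. It gives the time, the measured TCP pose, the force, the opening and the grip force at its end, in the units of the state.
- ctrl.get_obs(): the state, without advancing time (a new reading comes with each control period).
- ctrl.snapshot(name): name is "scene" or "side" or "wrist"; returns a dict with "color" (384x512x3 uint8, red, green, blue), "camera_matrix" (3x3 intrinsics, pixels), "R" (3x3) and "t" (3): a world point X has camera coordinates R X + t. Camera axes: x right, y down, z forward; pixel columns grow to the right and rows downward; lengths in m; the calibration is good to about 2 mm. A picture is of the moment at which its call begins. There is no depth.
- ctrl.close_job(): hands the job in; it is judged then, once.
Trained networks look in a picture, given as the dict that the camera call returned (one of the last four; its "shot" number tells which), for a name from the list of things; names that differ only in an ending like _2 or _b are one class to them, and where a whole thing is asked for, a point or a joint stands for the part that bears it (a point fixed in the world has none). Each returns a list of dicts, best first, with "p" (0 to 1); they miss things now and then, are a little off and sometimes report something else, mostly with a low value. They report only what shows in the picture. A call takes as long as a camera call.
- ctrl.search_frame(picture, name): "centre" ([column, row] in pixels, amid what is visible of it).
- ctrl.silhouettes(picture, name): "mask" (384x512 bool, what is visible of it) and "centre" ([column, row] in pixels, amid what is visible of it).
- ctrl.spot_point(picture, name): "centre" ([column, row] in pixels: a listed point, or the origin of a listed thing).
The state is a dict: "clock": time; "joint_pos": joint angles; "qvel": joint speeds; "tau": joint torques, N m; "tool_pos": TCP position; "orientation": TCP orientation; "force": force on the tool from outside, world axes, zero at the start; "moment": the same for the moment, N m; "opening": finger opening in m; "gripper_force": force on a finger pad.
Only numpy, scipy, OpenCV 4.12 (cv2) and the standard library are available. Lean on these libraries where they do the work, as an engineer would, in place of code of your own. Each camera call takes 0.05 s, during which the arm holds its last target. There are 200 camera calls.

## Working session

There is one attempt and no reset: what is moved stays moved. The work goes in short steps, Python scripts to look and compute and a tool call to move; the robot and the scene stay as the last step left them, time stands still between calls to the robot, and variables do not carry over. Pictures are saved under pics/ and viewed, at most 10 in all, crops included, and the job is handed in when it is done.

Besides the shell and the picture viewer there is one more tool, called after ">>>" as name(argument=value, ...) on one line, values as JSON. carry_out: Moves the arm, as the interface text tells. Its arguments: {"type":"object","properties":{"deltas":{"type":"array"}},"required":["deltas"]}

```bash
mkdir -p pics
cat > h.py <<'E'
import numpy as np,cv2
from plant import ctrl
def ray(s,px):
    K=s["camera_matrix"];R=np.array(s["R"]);t=np.array(s["t"])
    d=R.T@np.linalg.solve(K,[px[0],px[1],1.]);return -R.T@t,d
def atz(s,px,z):
    o,d=ray(s,px);return o+d*(z-o[2])/d[2]
def proj(s,X):
    c=np.array(s["R"])@X+np.array(s["t"]);p=np.array(s["camera_matrix"])@c;return p[:2]/p[2]
def save(s,n): cv2.imwrite("pics/"+n,s["color"][:,:,::-1])
E
python3 - <<'E'
from h import *
o=ctrl.get_obs();print(o["tool_pos"],o["orientation"],o["clock"],o["opening"])
Z={"wheel_center":.074,"red_tip":.074,"pointer_tip":.078,"counter":0,"tumbler":0,"jar":0,"shell":0,"scoop":0,"slab":0,"roller":.06}
ims=[]
for n in ("scene","side"):
    s=ctrl.snapshot(n);save(s,n+"0.png")
    for k,z in Z.items():
        r=ctrl.spot_point(s,k)[:2]
        print(n,k,[(round(q["p"],2),np.round(q["centre"]),np.round(atz(s,q["centre"],z),3)) for q in r])
E
```

```text
[0.22418516 0.63615516 0.22561118] [ 1.79901889e+02 -7.51820826e-03 -1.94204825e+01] 0.0 0.08763689706383458
scene wheel_center [(0.83, array([254., 198.]), array([0.588, 0.015, 0.074]))]
scene red_tip [(0.67, array([233., 192.]), array([ 0.617, -0.046,  0.074]))]
scene pointer_tip []
scene counter [(0.76, array([256., 211.]), array([0.577, 0.009, 0.   ]))]
scene tumbler [(0.71, array([202., 221.]), array([ 0.719, -0.071,  0.   ]))]
scene jar [(0.75, array([159., 156.]), array([ 0.664, -0.384,  0.   ]))]
scene shell [(0.6, array([382., 310.]), array([0.55 , 0.455, 0.   ]))]
scene scoop [(0.77, array([216., 122.]), array([ 0.415, -0.389,  0.   ]))]
scene slab [(0.61, array([382., 310.]), array([0.549, 0.455, 0.   ])), (0.33, array([258., 211.]), array([0.573, 0.013, 0.   ]))]
scene roller [(0.95, array([390., 299.]), array([0.546, 0.46 , 0.06 ]))]
side wheel_center [(0.57, array([256., 197.]), array([0.571, 0.021, 0.074]))]
side red_tip [(0.82, array([280., 209.]), array([ 0.623, -0.047,  0.074])), (0.66, array([212., 129.]), array([0.52 , 0.377, 0.074]))]
side pointer_tip [(0.96, array([282., 183.]), array([0.661, 0.045, 0.078]))]
side counter [(0.94, array([260., 214.]), array([0.583, 0.013, 0.   ]))]
side tumbler [(0.97, array([312., 225.]), array([ 0.715, -0.076,  0.   ]))]
side jar [(0.8, array([343., 330.]), array([ 0.661, -0.392,  0.   ]))]
side shell [(0.77, array([295., 164.]), array([0.765, 0.186, 0.   ])), (0.43, array([283., 183.]), array([ 0.694,  0.114, -0.   ]))]
side scoop [(0.68, array([253., 358.]), array([ 0.435, -0.39 ,  0.   ]))]
side slab [(0.89, array([216., 129.]), array([0.55 , 0.466, 0.   ]))]
side roller [(0.85, array([211., 115.]), array([0.539, 0.477, 0.06 ]))]
```

Run:
```python
import cv2,numpy as np
a=cv2.imread("pics/scene0.png")[110:290,130:370];b=cv2.imread("pics/side0.png")[110:290,160:400]
cv2.imwrite("pics/c.png",np.vstack([cv2.resize(np.hstack([a,b]),(800,300),interpolation=3),np.hstack([cv2.resize(cv2.imread("pics/scene0.png"),(400,300)),cv2.resize(cv2.imread("pics/side0.png"),(400,300))])]))
```

```text
(no output)
```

View pics/c.png

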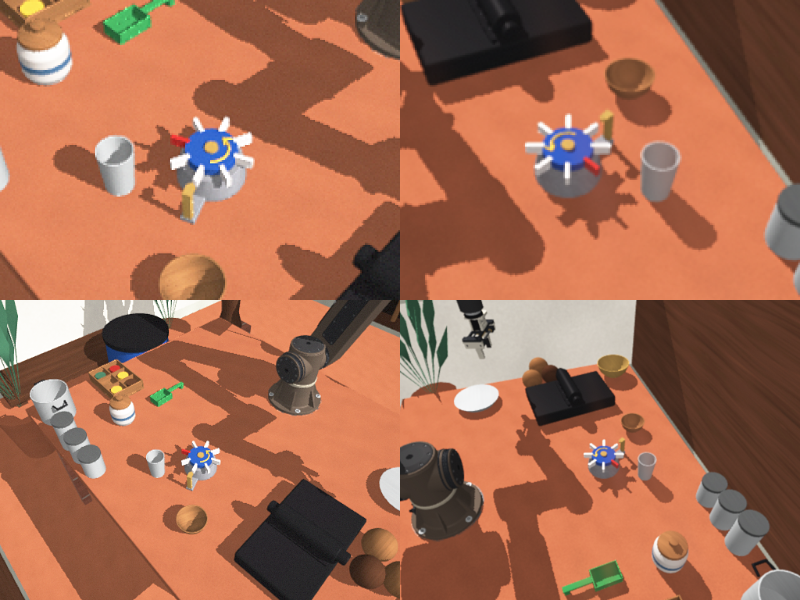

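The crops show the red tooth at scene pixel (237,194), the pointer at (244,224) and the wheel at (254,198). That puts the red tooth about 2 clicks short. The near (robot) side of the wheel is free, so I'll move there.

>>> carry_out(deltas=[[[0.75, 0.79, 0, 0, -1], [0.75, 0.79, 0, 0, -1], [0.75, 0.79, 0, 0, -1], [0.75, 0.79, 0, 0, -1], [0.75, 0.79, 0, 0, -1]]])

```text
clock: 1.6
tool_pos: [0.3142, 0.4341, 0.2271]
orientation: [-180.0, 0.0, -19.5]
force: [0.4, 0.0, 0.7]
opening: 0.0534
gripper_force: 0.0
```

>>> carry_out(deltas=[[[0.75, 0.79, 0, 0.1, -1], [0.75, 0.79, 0, 0.1, -1], [0.75, 0.79, 0, 0.1, -1], [0.75, 0.79, 0, 0.1, -1], [0.75, 0.79, 0, 0.1, -1]]])

```text
clock: 2.1
tool_pos: [0.4029, 0.2358, 0.227]
orientation: [-180.0, 0.0, -55.8]
force: [0.5, 0.8, -0.6]
opening: 0.0133
gripper_force: 0.0
```

>>> carry_out(deltas=[[[1.0, 0.29, 0, 0.095, -1], [1.0, 0.29, 0, 0.095, -1], [1.0, 0.29, 0, 0.095, -1], [1.0, 0.29, 0, 0.095, -1], [1.0, 0.29, 0, 0.095, -1]]])

```text
clock: 2.6
tool_pos: [0.4688, 0.0375, 0.2267]
orientation: [-180.0, -0.0, -90.1]
force: [-0.4, -0.3, -1.0]
opening: 0.0003
gripper_force: 0.0
```

Run:
```python
from h import *
o=ctrl.get_obs();print(o["tool_pos"],o["orientation"],o["opening"])
Z={"wheel_center":.074,"red_tip":.074,"pointer_tip":.078}
for n in ("wrist","scene","side"):
    s=ctrl.snapshot(n);save(s,n+"1.png")
    for k,z in Z.items():
        r=ctrl.spot_point(s,k)[:2]
        print(n,k,[(round(q["p"],2),np.round(q["centre"]),np.round(atz(s,q["centre"],z),4)) for q in r])
```

```text
[0.46880369 0.0374776  0.22668441] [-1.79993950e+02 -2.83464502e-02 -9.01227711e+01] 0.0002781399207121306
wrist wheel_center [(0.56, array([136., 150.]), array([0.5829, 0.016 , 0.074 ]))]
wrist red_tip []
wrist pointer_tip [(0.95, array([ 61., 192.]), array([0.6576, 0.0562, 0.078 ]))]
scene wheel_center [(0.87, array([254., 196.]), array([0.5837, 0.0075, 0.074 ])), (0.46, array([387., 303.]), array([0.5665, 0.4631, 0.074 ]))]
scene red_tip [(0.73, array([232., 190.]), array([ 0.616 , -0.0502,  0.074 ]))]
scene pointer_tip [(0.66, array([246., 216.]), array([0.65  , 0.0475, 0.078 ])), (0.21, array([156., 156.]), array([ 0.7032, -0.3129,  0.078 ]))]
side wheel_center [(0.74, array([259., 196.]), array([0.5793, 0.0201, 0.074 ]))]
side red_tip []
side pointer_tip [(0.78, array([280., 181.]), array([0.6596, 0.0547, 0.078 ]))]
```

View pics/wrist1.png

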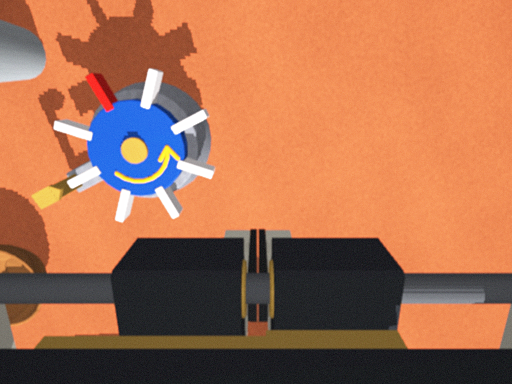

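The wrist view shows the hub at (134,150), the red tooth tip at (92,76) and the pointer at (40,198). The red tooth is 2 clicks short, and the next white tooth anticlockwise of the gap is near (213,172). I'll hover over the gap behind that tooth.

>>> carry_out(deltas=[[[-0.1, -0.2, 0, 0, -1], [-0.1, -0.2, 0.3, 0, -1], [-0.1, -0.2, 0.58, 0, -1], [-0.1, -0.2, 0.58, 0, -1], [-0.1, -0.2, 0.58, 0, -1]]])

```text
clock: 3.7
tool_pos: [0.506, 0.0609, 0.1077]
orientation: [179.7, -0.1, -89.6]
force: [0.1, -0.6, -0.2]
opening: 0.0004
gripper_force: 0.0
```

Run:
```python
from h import *
o=ctrl.get_obs();print(o["tool_pos"],o["force"])
c=[]
for n in ("wrist","scene"):
    s=ctrl.snapshot(n);im=s["color"][:,:,::-1].copy()
    if n=="scene":
        for a in range(8):
            th=np.radians(28+45*a);p=proj(s,np.array([.583+.075*np.cos(th),.015+.075*np.sin(th),.074]));cv2.circle(im,(int(p[0]),int(p[1])),0,(0,255,0),-1)
        im=cv2.resize(im[130:250,180:340],(400,300),interpolation=cv2.INTER_NEAREST)
    else: im=cv2.resize(im,(400,300))
    c.append(im)
cv2.imwrite("pics/d.png",np.hstack(c))
```

```text
[0.50603121 0.06093563 0.10772834] [ 0.06275959 -0.59579228 -0.19715993]
```

View pics/d.png

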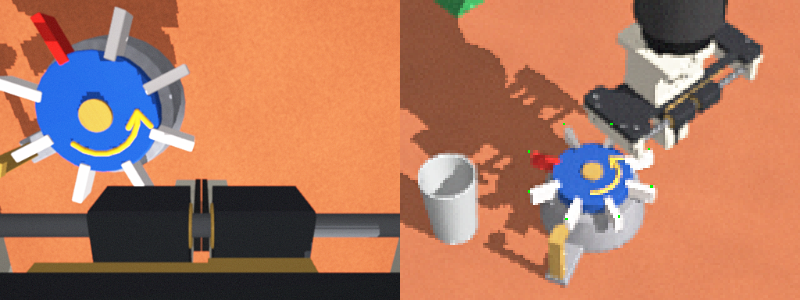

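The overlay points sit on the tooth tips, and the wrist view shows the finger at (200,185), just behind the white tooth at (175,142). I'll lower it, then push slowly.

>>> carry_out(deltas=[[[0, 0, 0.06, 0, -1], [0, 0, 0.12, 0, -1], [0, 0, 0.18, 0, -1], [0, 0, 0.24, 0, -1], [0, 0, 0.24, 0, -1]]])

```text
clock: 4.3
tool_pos: [0.5067, 0.061, 0.0606]
orientation: [179.8, -0.1, -89.6]
force: [-0.9, -0.0, -0.3]
opening: 0.0001
gripper_force: 0.0
```

>>> carry_out(deltas=[[[0.01, 0, 0, 0, -1], [0.02, 0, 0, 0, -1], [0.03, 0, 0, 0, -1], [0.04, 0, 0, 0, -1], [0.05, 0, 0, 0, -1]]])

```text
clock: 4.8
tool_pos: [0.5079, 0.0516, 0.0628]
orientation: [-180.0, 0.0, -89.6]
force: [-2.7, 2.9, 0.9]
opening: 0.0004
gripper_force: 1.5
```

>>> carry_out(deltas=[[[0.01, 0, 0, 0, -1], [0.02, 0, 0, 0, -1], [0.03, 0, 0, 0, -1], [0.04, 0, 0, 0, -1], [0.05, 0, 0, 0, -1]]])

```text
clock: 5.3
tool_pos: [0.5081, 0.0414, 0.0625]
orientation: [180.0, -0.0, -89.6]
force: [-1.9, 2.0, -0.2]
opening: 0.0003
gripper_force: 0.7
```

>>> carry_out(deltas=[[[0.01, 0, 0, 0, -1], [0.02, 0, 0, 0, -1], [0.03, 0, 0, 0, -1], [0.04, 0, 0, 0, -1], [0.05, 0, 0, 0, -1]]])

```text
clock: 5.8
tool_pos: [0.5081, 0.0313, 0.0625]
orientation: [180.0, -0.0, -89.6]
force: [-0.4, 0.0, -0.2]
opening: 0.0006
gripper_force: 0.4
```

>>> carry_out(deltas=[[[0.01, 0, 0, 0, -1], [0.02, 0, 0, 0, -1], [0.03, 0, 0, 0, -1], [0.04, 0, 0, 0, -1], [0.05, 0, 0, 0, -1]]])

```text
clock: 6.3
tool_pos: [0.5083, 0.0213, 0.0626]
orientation: [-180.0, -0.0, -89.6]
force: [0.7, 0.0, -0.0]
opening: 0.0008
gripper_force: 0.0
```

Run:
```python
from h import *
s=ctrl.snapshot("scene");a=cv2.resize(s["color"][130:250,180:340,::-1],(400,300),interpolation=3)
s=ctrl.snapshot("wrist");b=cv2.resize(s["color"][:,:,::-1],(400,300))
cv2.imwrite("pics/e.png",np.hstack([b,a]))
```

```text
(no output)
```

View pics/e.png

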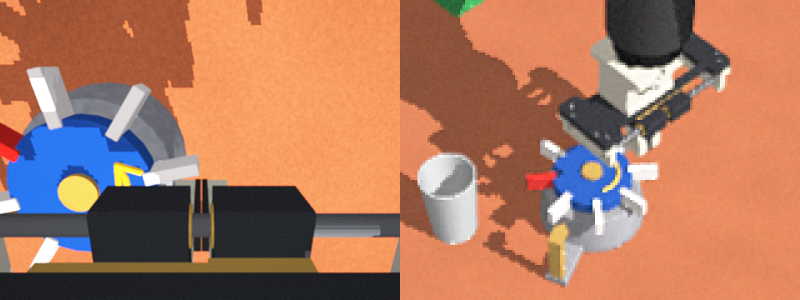

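The wheel is about 30° on, with the red tooth at wrist pixel (5,142). It may not have fully snapped yet, so I'll continue the stroke.

>>> carry_out(deltas=[[[0.01, 0, 0, 0, -1], [0.02, 0, 0, 0, -1], [0.03, 0, 0, 0, -1], [0.04, 0, 0, 0, -1], [0.04, 0, 0, 0, -1]]])

```text
clock: 6.9
tool_pos: [0.5082, 0.0133, 0.0625]
orientation: [180.0, -0.0, -89.6]
force: [-0.7, -0.4, 0.4]
opening: 0.001
gripper_force: 0.0
```

Run:
```python
from h import *
s=ctrl.snapshot("scene");a=cv2.resize(s["color"][130:250,180:340,::-1],(400,300),interpolation=3)
s=ctrl.snapshot("wrist");b=cv2.resize(s["color"][:,:,::-1],(400,300))
cv2.imwrite("pics/f.png",np.hstack([b,a]))
```

```text
(no output)
```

View pics/f.png

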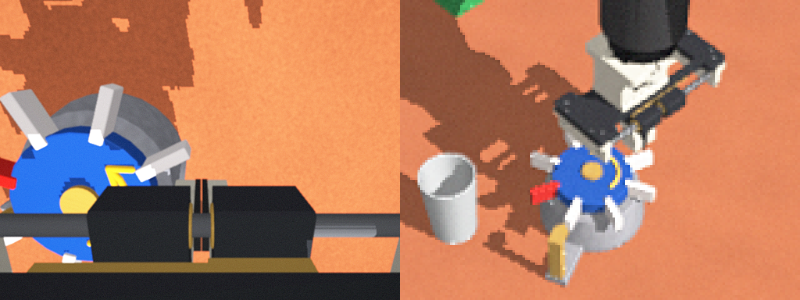

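The red tooth is now at scene crop (547,193), where the white tooth one click short of the pointer used to be. One click is done. I'll lift, move back and re-measure.

>>> carry_out(deltas=[[[0, 0, -0.1, 0, -1], [0, 0, -0.25, 0, -1], [-0.11, 0, -0.25, 0, -1], [-0.24, 0, -0.25, 0, -1], [-0.24, 0, -0.25, 0, -1]]])

```text
clock: 7.5
tool_pos: [0.5085, 0.0636, 0.1131]
orientation: [-179.9, 0.0, -89.5]
force: [0.1, -1.1, -1.0]
opening: 0.0005
gripper_force: 0.0
```

Run:
```python
from h import *
print(ctrl.get_obs()["tool_pos"])
for n in ("scene","side","wrist"):
    s=ctrl.snapshot(n)
    for k,z in {"wheel_center":.074,"red_tip":.074,"pointer_tip":.078}.items():
        r=ctrl.spot_point(s,k)[:1]
        print(n,k,[(round(q["p"],2),np.round(atz(s,q["centre"],z),3)) for q in r])
    if n=="scene":a=cv2.resize(s["color"][130:250,180:340,::-1],(400,300),interpolation=3)
b=cv2.resize(s["color"][:,:,::-1],(400,300))
cv2.imwrite("pics/g.png",np.hstack([b,a]))
```

```text
[0.50848263 0.06360937 0.11307338]
scene wheel_center [(0.98, array([0.583, 0.017, 0.074]))]
scene red_tip [(0.94, array([ 0.647, -0.002,  0.074]))]
scene pointer_tip [(0.84, array([0.656, 0.052, 0.078]))]
side wheel_center [(0.9, array([0.578, 0.023, 0.074]))]
side red_tip [(0.77, array([ 0.658, -0.01 ,  0.074]))]
side pointer_tip [(0.97, array([0.659, 0.049, 0.078]))]
wrist wheel_center [(0.56, array([0.584, 0.017, 0.074]))]
wrist red_tip []
wrist pointer_tip [(0.56, array([0.656, 0.055, 0.078]))]
```

View pics/g.png

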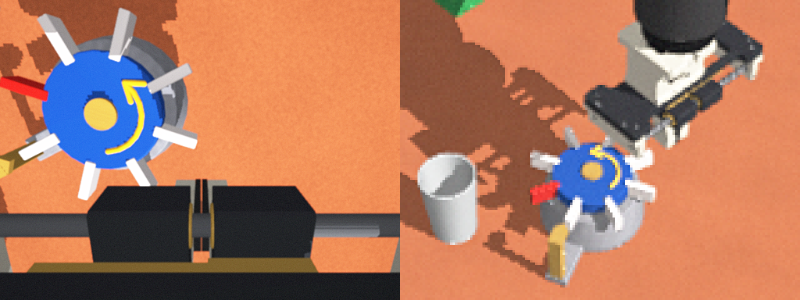

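The red tooth is now one click short, at (25,88) in the wrist half, and the counter hasn't moved. I'll repeat the same stroke.

>>> carry_out(deltas=[[[0, 0, 0.06, 0, -1], [0, 0, 0.12, 0, -1], [0, 0, 0.18, 0, -1], [0, 0, 0.25, 0, -1], [0, 0, 0.25, 0, -1]]])

```text
clock: 8.6
tool_pos: [0.5062, 0.0608, 0.0599]
orientation: [179.8, -0.1, -89.6]
force: [0.2, -0.2, 0.2]
opening: 0.0001
gripper_force: 0.0
```

>>> carry_out(deltas=[[[0.01, 0, 0, 0, -1], [0.02, 0, 0, 0, -1], [0.03, 0, 0, 0, -1], [0.04, 0, 0, 0, -1], [0.05, 0, 0, 0, -1]]])

```text
clock: 9.1
tool_pos: [0.508, 0.0516, 0.0629]
orientation: [-180.0, 0.0, -89.6]
force: [-1.8, 2.8, 0.6]
opening: 0.0004
gripper_force: 1.5
```

>>> carry_out(deltas=[[[0.01, 0, 0, 0, -1], [0.02, 0, 0, 0, -1], [0.03, 0, 0, 0, -1], [0.04, 0, 0, 0, -1], [0.05, 0, 0, 0, -1]]])

```text
clock: 9.6
tool_pos: [0.5081, 0.0413, 0.0625]
orientation: [180.0, -0.0, -89.6]
force: [-1.5, 1.3, 0.4]
opening: 0.0003
gripper_force: 0.7
```

>>> carry_out(deltas=[[[0.01, 0, 0, 0, -1], [0.02, 0, 0, 0, -1], [0.03, 0, 0, 0, -1], [0.04, 0, 0, 0, -1], [0.05, 0, 0, 0, -1]]])

```text
clock: 10.1
tool_pos: [0.5081, 0.0313, 0.0625]
orientation: [180.0, -0.0, -89.6]
force: [-1.0, 1.2, -0.7]
opening: 0.0003
gripper_force: 0.4
```

>>> carry_out(deltas=[[[0.01, 0, 0, 0, -1], [0.02, 0, 0, 0, -1], [0.03, 0, 0, 0, -1], [0.04, 0, 0, 0, -1], [0.05, 0, 0, 0, -1]]])

```text
clock: 10.6
tool_pos: [0.5083, 0.0214, 0.0626]
orientation: [-180.0, -0.0, -89.6]
force: [0.1, 0.4, -0.3]
opening: 0.0003
gripper_force: 0.0
```

>>> carry_out(deltas=[[[0.01, 0, 0, 0, -1], [0.02, 0, 0, 0, -1], [0.03, 0, 0, 0, -1], [0.04, 0, 0, 0, -1], [0.04, 0, 0, 0, -1]]])

```text
clock: 11.1
tool_pos: [0.5082, 0.0133, 0.0626]
orientation: [180.0, -0.0, -89.6]
force: [-0.1, -1.1, 0.4]
opening: 0.0003
gripper_force: 0.0
```

>>> carry_out(deltas=[[[0, 0, -0.1, 0, -1], [0, 0, -0.25, 0, -1], [0, 0, -0.4, 0, -1], [0, 0.2, -0.4, 0, -1], [0, 0.3, -0.4, 0, -1]]])

```text
clock: 11.6
tool_pos: [0.4466, 0.013, 0.1431]
orientation: [-180.0, 0.1, -89.7]
force: [0.5, 0.7, 0.4]
opening: 0.0009
gripper_force: 0.0
```

Run:
```python
from h import *
print(ctrl.get_obs()["tool_pos"])
for n in ("scene","side","wrist"):
    s=ctrl.snapshot(n)
    for k,z in {"wheel_center":.074,"red_tip":.074,"pointer_tip":.078}.items():
        r=ctrl.spot_point(s,k)[:1]
        print(n,k,[(round(q["p"],2),np.round(atz(s,q["centre"],z),3)) for q in r])
    if n=="scene":a=cv2.resize(s["color"][130:250,180:340,::-1],(400,300),interpolation=3)
b=cv2.resize(s["color"][:,:,::-1],(400,300))
cv2.imwrite("pics/i.png",np.hstack([b,a]))
```

```text
[0.44662415 0.01298524 0.14305812]
scene wheel_center [(0.95, array([0.595, 0.011, 0.074]))]
scene red_tip [(0.6, array([0.654, 0.063, 0.074]))]
scene pointer_tip [(0.87, array([0.657, 0.047, 0.078]))]
side wheel_center [(0.71, array([0.586, 0.023, 0.074]))]
side red_tip [(0.84, array([0.65 , 0.05 , 0.074]))]
side pointer_tip [(0.67, array([0.658, 0.044, 0.078]))]
wrist wheel_center [(0.63, array([0.582, 0.015, 0.074]))]
wrist red_tip []
wrist pointer_tip []
```

View pics/i.png

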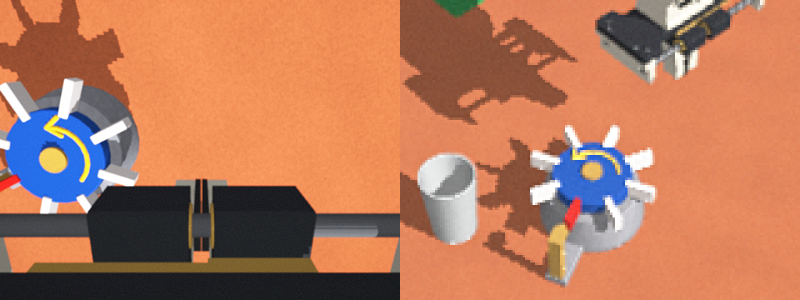

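The red tooth at (572,215) points straight at the brass pointer at (560,238), and the arm is clear of everything. I'll hand the job in.

```bash
python3 -c "
from plant import ctrl
print(ctrl.close_job())"
```

```text
the job is handed in; nothing more can be done
None
```

I flicked the wheel two clicks anticlockwise; the last pictures show the red tooth at the brass pointer and the counter where it started, and the job is handed in (no verdict was returned).

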